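# Seat the sample plate and hold its label home

## Robot

A 6-joint arm with a two-finger parallel gripper is mounted at the origin on a cart in front of the work surface, level with it; the furniture and walls round the work are solid. World frame = base frame: x ahead of the robot, y to its left, z up, the work surface at z = 0. Lengths are in m, angles in rad, forces in N, time in s.
With the tool pointing down it reaches from about 0.425 to 0.95 m from the base axis. Payload 3.5 kg.
Tool frame: the origin (TCP) lies at the very end of the fingers, on their centre line; the grasp point (between the pads) lies 19 mm behind it (grip_depth is the distance from the TCP to the grasp point, in m); x points along the fingers, z is the direction in which the jaws open and shut, and the axes are right-handed (so a half turn about x gives the same grasp; the last joint's range is limited). The gripper opens to 85 mm and grips with 20 to 120 N. Pads are 22 mm wide; open, the fingers measure 114 mm over their backs; the gripper's body (76 mm by 85 mm) begins 54 mm behind the grasp point. The pads swing forward as they close: fully open they stand 13 mm farther back than shut.
Start: joints at [-1.272, 0.286, 1.577, -0, 1.279, -0.15], TCP at [0.293, -0.608, 0.231] pointing down, gripper open.
Joint ranges: [-2.77, 2.77], [-0.9, 2.22], [0.21, 2.48], [-1.53, 4.67], [0.24, 2.81], [-2.84, 2.84]. Speed limits (rad/s): [2.79, 2.79, 3.14, 3.14, 3.14, 3.14].

## Interface

Orientations are given as a unit quaternion [x, y, z, w].
In Python, from plant import get_state, read_camera, calibration, sign_off, recognise, grip_depth gives the robot as it stands. The module is installed in compiled form; this text tells all that it offers.
- The arm moves only by the tool servo_tool, never from a script. Its argument "deltas" is a list that holds one entry, the list of rows, each a list of 4 numbers: the shift along the world's x, y, z scaled (see below), then the turn about the world's z scaled (see below). In form: [[[tx, ty, tz, spin], ...]]. A call has exactly 5 rows; each row is the pose to reach, as a shift and turn from the pose commanded when the call began; what a row does not reach only later rows make up. The controller multiplies each number of a shift by 10 cm and each number of a turn by 90 degrees. A row lasts 1/10 s, in which the tool goes at most 50 mm and 8.59 degrees, less where a joint would pass 70% of its speed; a pose out of reach is approached as far as the arm can. A call with a number of a shift or a turn outside -1 to 1 is refused whole. A call with a gripper value outside its range is refused whole. "claw" is the gripper's target within -1 to 1 (fully open at 1, half-way at 0, shut at -1), set as the call begins (left out, the last holds). The fingers move at their own pace and stop on an object; "force" is the grip in N (left out, the last holds). Time passes only in rows, so rows that repeat a pose let the fingers close, or fill a call up. It gives the time, the measured TCP pose, the force and the opening at its end, in the units of the state.
- get_state(): the state, without advancing time (a new reading comes with each control period).
- read_camera(name): name is "scene" or "side" or "wrist"; returns the picture (400x640x3 uint8, blue, green, red); there is no depth.
- calibration(name): a dict with "intrinsics" (3x3 intrinsics, pixels), "R" (3x3) and "t" (3): a world point X has camera coordinates R X + t; the wrist camera has in their place "T_tool_cam" (4x4, takes a point from camera to tool coordinates, whose origin is the TCP and whose axes are the tool frame's). Camera axes: x right, y down, z forward; pixel columns grow to the right and rows downward; lengths in m; the calibration is good to about 2 mm. The wrist camera is an equidistant fisheye: a pixel r from the principal point sees the ray r / f radians off the axis. A picture is of the moment at which its call begins: read the wrist's pose just before it. calibration takes no time and is no camera call.
- sign_off(): hands the job in, once; it reports no verdict.
Trained networks look in the newest picture that a camera, given by its name, has taken for a name from the list of things; names that differ only in an ending like _2 or _b are one class to them, and where a whole thing is asked for, a point or a joint stands for the part that bears it (a point fixed in the world has none). Each returns a list of dicts, best first, with "p" (0 to 1); they miss things now and then, are a little off and sometimes report something else, mostly with a low value. They report only what shows in the picture. A call takes as long as a camera call.
- recognise(camera, query): "at" ([x, y, z] in m, in world coordinates, good to about 4 mm: the middle of the surface that is visible of it).
The state is a dict: "time": time; "qpos": joint angles; "dq": joint speeds; "joint_efforts": joint torques, N m; "eef_pos": TCP position; "tcp_rot": TCP orientation; "contact_force": force on the tool from outside, world axes, zero at the start; "wrist_torque": the same for the moment, N m; "opening": opening from 0.0 (shut) to 1.0 (fully open).
Only numpy, scipy, OpenCV 4.12 (cv2) and the standard library are available. Lean on these libraries where they do the work, as an engineer would, in place of code of your own. Each camera call takes 0.05 s, during which the arm holds its last target. There are 200 camera calls.

## Task

Get the drilled sample plate ready for its record photograph: lower it over the two locating pins of the stand until it rests flush on both pads, and let go of it. Then take the label holder by its upright rib, push its long plain end straight in under the stand's lip until the sprung stop behind the lip is fully home, and finish while still gripping the holder and holding it pressed home. Do not disturb the other things on the bench.

Things in the scene. Friction and masses are not known exactly. Their poses are not given: they have to be found in the camera images.
- plate_center (a point): Centre (half-way up) of the loose drilled steel plate, 56 (its x) x 120 (its y) x 12 mm, about 0.2 kg, lying flat on the bench beside the stand; grip it from above across the 56 mm. Two 12 mm through holes lie on its long centre line, 46 mm to either side of this point (along y). It is the same when turned half round.
- stand: The stand, bolted down: dark steel base 180 x 150 x 12 mm with two aluminium pads and upright steel pins in front and an aluminium ledge under a lip at the back. Origin on the bench straight below point seat, same axes; the base reaches from x = -48 to +132 mm and 75 mm to either side in y.
- seat (a point): Point on the fixed stand midway between its two pins, level with the pad tops that carry the plate, 24 mm above the bench; x points from the stand's front to the lip, z up. Pins: 8 mm thick, tapered tips, 46 mm to either side along y, rising 16 mm above the pads. A seated plate has its centre 6 mm above this point, long side along y. Between the pads the base is 12 mm lower.
- lip (a point): Middle of the mouth under the lip's front edge, 76 mm in x and 16.8 mm in z from point seat, same axes. The mouth is 68 mm wide (y), flared guides begin 17 mm before it; from the ledge 6.3 mm below this point to the lip's underside 6.2 mm above it. The ledge is 1.5 mm lower than a seated plate's top: the holder goes in just above the plate. The lip is 6 mm thick.
- stop (a joint): Travel (m) of the sprung stop bar behind the lip: 0 as found, when its front face is 24 mm behind the lip's front edge; 0.010 when pushed fully home against its solid limit. It slides along the stand's x; it starts to move at about 3 N and needs about 8 N to be fully home; let go, it springs back.
- holder_rib (a point): Centre of the label holder's upright rib, 19 mm above the holder's underside; the rib is 10 mm thick (x), 34 mm long (y), its top 33 mm above the underside. The holder is a flat grey plastic tongue, 60 mm wide, 5 mm thick, 0.07 kg, lying flat beside the stand; it reaches 35 mm behind the rib and 92 mm ahead (+x), blank card 12 to 48 mm ahead. Stop fully home: rib 58 mm before the lip's edge.
- holder_nose (a point): Middle of the leading edge (long plain end) of the label holder, half-way up its 5 mm thickness; same axes as the rib, 92 mm ahead of it.
- ring: Bystander: steel ring gauge 46 mm across, 14 mm high, behind the stand to the left; origin at the centre of its underside. Leave alone.
- master: Bystander: stepped steel setting master 30 mm across, 43 mm high, behind the stand to the right; origin at the centre of its underside. Leave alone.

How it is judged:
By the outcome, as a careful person would: the job done as asked, in the order asked, and still so for the second after the job is handed in, while the arm keeps its last pose, push and grip.
It also fails if it takes over 54 s, if anything falls off the work surface, if the arm or the gripper's body presses on something with over 40 N, if the wrist force passes 120 N, or if a joint passes its speed limit or range.

## Working session

There is one attempt and no reset: what is moved stays moved. The work goes in short steps, Python scripts to look and compute and a tool call to move; the robot and the scene stay as the last step left them, time stands still between calls to the robot, and variables do not carry over. Pictures are saved under pics/ and viewed, about 8 in all and at most 12, crops included, and the job is handed in when it is done.

Besides the shell and the picture viewer there is one more tool, called after "Call:" by a JSON object that holds its "api" and its "payload". servo_tool: Moves the arm, as the interface text tells. Its arguments: {"type":"object","properties":{"deltas":{"type":"array"},"claw":{"type":"number"},"force":{"type":"number"}},"required":["deltas"]}

```bash
mkdir -p pics
cat > h.py <<'E'
import numpy as np, cv2
from plant import *
from scipy.spatial.transform import Rotation as Ro
def proj(name,X,st=None):
    c=calibration(name);K=np.array(c["intrinsics"]);X=np.atleast_2d(X)
    if name!="wrist":
        p=(np.array(c["R"])@X.T).T+np.array(c["t"]);q=(K@p.T).T;return q[:,:2]/q[:,2:]
    s=st or get_state();T=np.array(c["T_tool_cam"]);R=Ro.from_quat(s["tcp_rot"]).as_matrix()
    p=(X-s["eef_pos"])@R;p=(p-T[:3,3])@T[:3,:3]
    th=np.arctan2(np.hypot(p[:,0],p[:,1]),p[:,2]);ph=np.arctan2(p[:,1],p[:,0])
    return np.c_[K[0,0]*th*np.cos(ph)+K[0,2],K[1,1]*th*np.sin(ph)+K[1,2]]
def back(name,uv,z,st=None):
    c=calibration(name);K=np.array(c["intrinsics"]);uv=np.atleast_2d(uv).astype(float)
    n=np.c_[(uv[:,0]-K[0,2])/K[0,0],(uv[:,1]-K[1,2])/K[1,1]]
    if name!="wrist":
        R=np.array(c["R"]);o=-R.T@np.array(c["t"]);d=np.c_[n,np.ones(len(n))]@R
    else:
        s=st or get_state();T=np.array(c["T_tool_cam"]);R=Ro.from_quat(s["tcp_rot"]).as_matrix()
        r=np.hypot(*n.T);k=np.sinc(r/np.pi)
        k=np.where(r>1e-9,np.sin(r)/np.maximum(r,1e-9),1)
        d=np.c_[n*k[:,None],np.cos(r)]@T[:3,:3].T@R.T;o=R@T[:3,3]+s["eef_pos"]
    return o+d*((z-o[2])/d[:,2])[:,None]
E
python3 - <<'E'
from h import *
s=get_state();print(s["time"],s["eef_pos"],s["tcp_rot"],s["opening"],grip_depth,calibration("wrist"))
ims=[]
for n in ("scene","side"):
    ims.append(read_camera(n)); cv2.imwrite(f"pics/{n}0.png",ims[-1])
    for q in ("plate_center","stand","holder_rib","ring","master"):
        print(n,q,[(np.round(d["at"],4),round(d["p"],2)) for d in recognise(n,q)[:3]])
cv2.imwrite("pics/both.png",np.vstack(ims)[:, :])
E
```

```text
0.0 [ 0.29269967 -0.60752566  0.22995681] [ 0.37673673  0.5993475  -0.37567152  0.59809943] 1.0006249214059766 0.0187 {'intrinsics': array([[309.70691629,   0.        , 319.65905033],
       [  0.        , 309.70691629, 199.86278878],
       [  0.        ,   0.        ,   1.        ]]), 'T_tool_cam': array([[ 1.02889254e-03, -3.14651389e-01,  9.49206745e-01,
        -1.42794351e-01],
       [-2.33283196e-04, -9.49207297e-01, -3.14651319e-01,
         8.10236875e-02],
       [ 9.99999443e-01,  1.02308411e-04, -1.05003519e-03,
         1.96382111e-03],
       [ 0.00000000e+00,  0.00000000e+00,  0.00000000e+00,
         1.00000000e+00]])}
scene plate_center [(array([ 0.4659, -0.3027,  0.0067]), 0.78)]
scene stand [(array([ 0.5224, -0.005 ,  0.0098]), 0.63)]
scene holder_rib [(array([0.4796, 0.2682, 0.0067]), 0.73)]
scene ring [(array([0.6434, 0.2211, 0.0116]), 0.87), (array([0.484 , 0.2676, 0.0077]), 0.48), (array([ 0.5217, -0.0066,  0.0128]), 0.38)]
scene master [(array([ 0.6343, -0.1933,  0.0214]), 0.42)]
side plate_center [(array([ 0.4672, -0.3269,  0.0115]), 0.72)]
side stand [(array([ 0.5265, -0.063 ,  0.0068]), 0.81), (array([ 0.6421, -0.2138,  0.0263]), 0.17)]
side holder_rib [(array([0.5011, 0.2496, 0.0059]), 0.88)]
side ring []
side master [(array([ 0.6418, -0.2158,  0.0201]), 0.58)]
```

View pics/scene0.png

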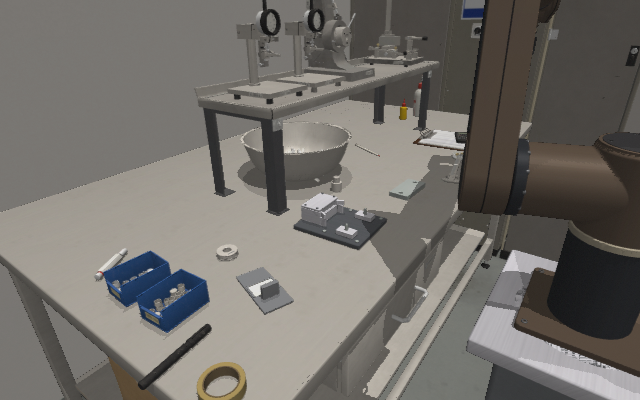

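View pics/side0.png

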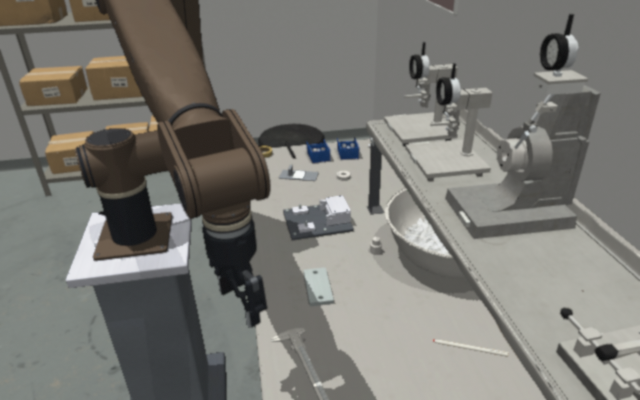

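Scene picture: plate at (407,188), stand at (340,222), holder at (265,288), ring (228,252), master (337,184). The side picture agrees: plate (318,286), stand (318,218), holder (298,174). I'll move above the plate.

Call:
{"api": "servo_tool", "payload": {"deltas": [[[0.12, 0.2, 0, 0.08], [0.24, 0.4, 0, 0.16], [0.36, 0.6, 0, 0.24], [0.48, 0.8, 0, 0.32], [0.6, 1.0, 0, 0.4]]], "claw": 1}}

```text
time: 1.1
eef_pos: [0.3533, -0.5074, 0.2314]
tcp_rot: [0.171, 0.686, -0.171, 0.686]
contact_force: [0.8, 0.0, 0.7]
opening: 1.0
```

Call:
{"api": "servo_tool", "payload": {"deltas": [[[0.12, 0.2, 0, 0.07], [0.24, 0.4, 0, 0.14], [0.36, 0.6, 0, 0.21], [0.48, 0.8, 0, 0.28], [0.6, 1.0, 0, 0.31]]]}}

```text
time: 1.6
eef_pos: [0.4133, -0.4073, 0.2315]
tcp_rot: [0.001, 0.707, -0.001, 0.707]
contact_force: [0.8, -0.7, -0.4]
opening: 1.003
```

Call:
{"api": "servo_tool", "payload": {"deltas": [[[0.14, 0.2, 0, 0], [0.28, 0.4, 0, 0], [0.42, 0.6, 0, 0], [0.56, 0.9, 0, 0], [0.56, 0.9, 0, 0]]]}}

```text
time: 2.1
eef_pos: [0.4701, -0.3153, 0.2315]
tcp_rot: [0.001, 0.707, -0.001, 0.707]
contact_force: [-0.8, -0.3, -0.6]
opening: 1.003
```

Run:
```python
from h import *
s=get_state();im=read_camera("wrist");cv2.imwrite("pics/w1.png",im)
print(s["time"],s["eef_pos"],Ro.from_quat(s["tcp_rot"]).as_matrix().round(3),s["contact_force"])
for q in ("plate_center","stand"):
    print(q,[(np.round(d["at"],4),round(d["p"],2)) for d in recognise("wrist",q)[:3]])
```

```text
2.1 [ 0.47010461 -0.31531644  0.23145276] [[ 0.001  0.003  1.   ]
 [ 0.001  1.    -0.003]
 [-1.     0.001  0.001]] [-0.75003398 -0.29373534 -0.58197121]
plate_center [(array([ 0.4678, -0.3103,  0.0123]), 0.93)]
stand [(array([ 0.5618, -0.1105,  0.0049]), 0.76)]
```

View pics/w1.png

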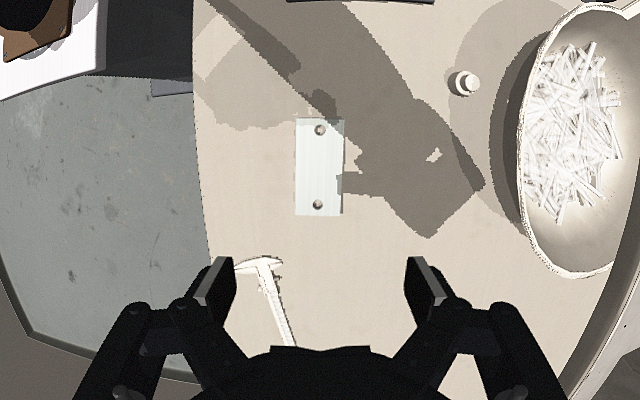

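Wrist view: plate at (320,166), holes at about (320,130) and (318,204). A calliper lies clear of it at (262,280), and the master is at (465,84).

Run:
```python
from h import *
s=get_state();im=cv2.imread("pics/w1.png");g=cv2.cvtColor(im,6)
H=[]
for u,v in((320,130),(318,204)):
    w=g[v-9:v+10,u-9:u+10].astype(float);k=np.median(w)-w;k[k<25]=0
    yy,xx=np.mgrid[-9:10,-9:10];H.append((u+(k*xx).sum()/k.sum(),v+(k*yy).sum()/k.sum()))
P=back("wrist",H,.012,s);print(H,P,P.mean(0),P[0]-P[1],np.linalg.norm(P[0]-P[1]))
# outline
m=cv2.inRange(im,(195,195,185),(255,255,255));hs=cv2.cvtColor(im,40)
print(im[150,325],im[150,280],im[150,360])
C=back("wrist",[(295,118),(344,119),(295,215),(343,216)],.012,s);print(C,C.mean(0))
```

```text
[(np.float64(319.5935111945301), np.float64(128.98163292666578)), (np.float64(316.6766927811975), np.float64(205.4904868494684))] [[ 0.46992348 -0.27221709  0.012     ]
 [ 0.46568258 -0.36647388  0.012     ]] [ 0.46780303 -0.31934549  0.012     ] [0.0042409  0.09425679 0.        ] 0.0943521513017059
[236 242 240] [196 211 223] [202 217 229]
[[ 0.44147708 -0.25891491  0.012     ]
 [ 0.49832797 -0.26046816  0.012     ]
 [ 0.43832174 -0.37897895  0.012     ]
 [ 0.49863328 -0.38070927  0.012     ]] [ 0.46919002 -0.31976782  0.012     ]
```

Call:
{"api": "servo_tool", "payload": {"deltas": [[[0, 0, -0.25, -0.01], [-0.01, -0.02, -0.5, -0.02], [-0.02, -0.04, -0.75, -0.02], [-0.02, -0.04, -1.0, -0.02], [-0.02, -0.04, -1.0, -0.02]]]}}

```text
time: 2.75
eef_pos: [0.4642, -0.3213, 0.1271]
tcp_rot: [0.016, 0.709, -0.012, 0.705]
contact_force: [-0.4, 0.6, -0.7]
opening: 1.0
```

```bash
cat >> h.py <<'E'
def blob(g,uv,r=14,thr=25):
    u,v=map(int,np.round(uv));w=g[v-r:v+r+1,u-r:u+r+1].astype(float);k=np.median(w)-w;k[k<thr]=0
    n,l,st,c=cv2.connectedComponentsWithStats((k>0).astype(np.uint8));i=1+st[1:,4].argmax();k*=(l==i)
    yy,xx=np.mgrid[-r:r+1,-r:r+1];return (u+(k*xx).sum()/k.sum(),v+(k*yy).sum()/k.sum()),st[i]
E
python3 - <<'E'
from h import *
s=get_state();im=read_camera("wrist");cv2.imwrite("pics/w2.png",im);g=cv2.cvtColor(im,6)
print(s["eef_pos"],[(d["at"],d["p"]) for d in recognise("wrist","plate_center")[:1]])
uv=proj("wrist",[[.47,-.2735,.012],[.466,-.3655,.012]],s);print(uv)
B=[blob(g,u) for u in uv];print(B);P=back("wrist",[b[0] for b in B],.012,s);print(P,P.mean(0),P[0]-P[1])
E
```

```text
[ 0.46417212 -0.32132066  0.1271399 ] [([0.468, -0.3071, 0.0126], 0.77)]
[[324.08371786 138.98258686]
 [323.34888052 239.82059603]]
[((np.float64(325.4615792262851), np.float64(137.23105458399576)), array([ 7,  5, 17, 13, 53], dtype=int32)), ((np.float64(324.8180744651292), np.float64(236.97388163378716)), array([ 10,   4,  14,  13, 139], dtype=int32))]
[[ 0.47120377 -0.27206348  0.012     ]
 [ 0.46744956 -0.36265763  0.012     ]] [ 0.46932666 -0.31736056  0.012     ] [0.00375421 0.09059414 0.        ]
```

```bash
python3 -c "
from h import *
for i in range(2):
  s=get_state();print(s['time'],s['eef_pos'],s['tcp_rot'],np.array(s['dq']).round(3));read_camera('wrist')"
```

```text
2.85 [ 0.46648366 -0.32294123  0.13141453] [ 0.01403464  0.70715183 -0.01381469  0.70678743] [ 0.007 -0.026 -0.032  0.    -0.005  0.001]
2.9 [ 0.46719263 -0.3233513   0.13260729] [ 0.01334887  0.70650516 -0.01430098  0.70743745] [ 0.008 -0.016 -0.016 -0.001 -0.005  0.   ]
```

Run:
```python
from h import *
for i in range(2):
    s=get_state();im=read_camera("wrist");g=cv2.cvtColor(im,6)
    uv=proj("wrist",[[.471,-.272,.012],[.4675,-.3637,.012]],s)
    B=[blob(g,u) for u in uv];P=back("wrist",[b[0] for b in B],.012,s);print(s["eef_pos"],P,P.mean(0),P[0]-P[1],[b[1] for b in B])
cv2.imwrite("pics/w3.png",cv2.resize(im[100:300,220:440],None,fx=3,fy=3))
```

```text
[ 0.46757373 -0.3234796   0.13324489] [[ 0.47136907 -0.26981543  0.012     ]
 [ 0.46754454 -0.36276031  0.012     ]] [ 0.4694568  -0.31628787  0.012     ] [0.00382453 0.09294488 0.        ] [array([  7,   4,  15,  16, 104], dtype=int32), array([  8,   6,  14,  14, 135], dtype=int32)]
[ 0.46768798 -0.32337048  0.13340373] [[ 0.47139796 -0.26982689  0.012     ]
 [ 0.46745125 -0.36261833  0.012     ]] [ 0.46942461 -0.31622261  0.012     ] [0.00394671 0.09279145 0.        ] [array([ 7,  4, 15, 15, 93], dtype=int32), array([  7,   6,  15,  13, 136], dtype=int32)]
```

View pics/w3.png

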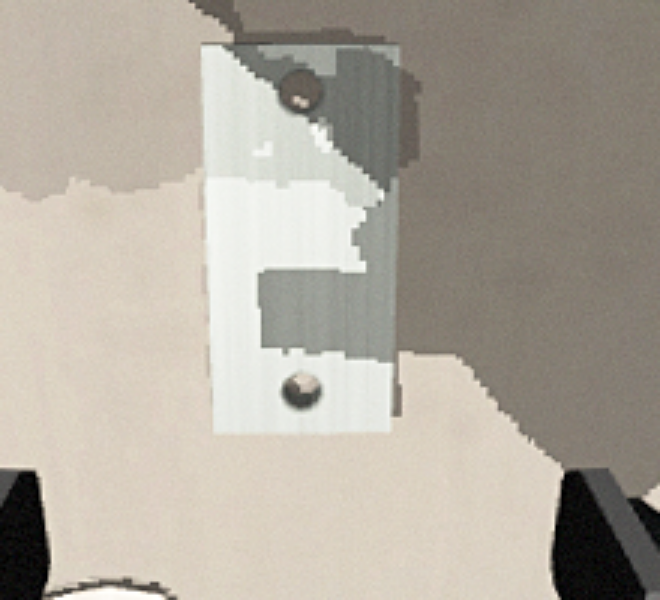

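The plate nearly fills the crop. In full-frame pixels the holes are at (320,130.3) and (320.3,230), and the corners at (287.3,114.7), (353,114.7), (291,244.3) and (350.7,244.3).

Run:
```python
from h import *
s=get_state();print(s["eef_pos"])
P=back("wrist",[(320,130.3),(320.3,230),(287.3,114.7),(353,114.7),(291,244.3),(350.7,244.3)],.012,s);print(P.round(4),P[:2].mean(0),P[2:].mean(0))
```

```text
[ 0.46767297 -0.32320015  0.13335605]
[[ 0.4713 -0.2694  0.012 ]
 [ 0.468  -0.3612  0.012 ]
 [ 0.4442 -0.2548  0.012 ]
 [ 0.4997 -0.2569  0.012 ]
 [ 0.4396 -0.3752  0.012 ]
 [ 0.4964 -0.3774  0.012 ]] [ 0.46965714 -0.31533377  0.012     ] [ 0.4699725  -0.31606216  0.012     ]
```

Call:
{"api": "servo_tool", "payload": {"deltas": [[[0.02, 0.07, -0.25, 0], [0.02, 0.07, -0.5, 0], [0.02, 0.07, -0.75, 0], [0.02, 0.07, -0.95, 0], [0.02, 0.07, -1.0, 0]]]}}

```text
time: 3.55
eef_pos: [0.4681, -0.3143, 0.0299]
tcp_rot: [0.014, 0.708, -0.013, 0.706]
contact_force: [-0.0, 1.1, -0.6]
opening: 0.998
```

Call:
{"api": "servo_tool", "payload": {"deltas": [[[0, 0, -0.1, 0], [0, 0, -0.2, 0], [0, 0, -0.27, 0], [0, 0, -0.29, 0], [0, 0, -0.29, 0]]]}}

```text
time: 4.05
eef_pos: [0.4689, -0.3151, 0.0022]
tcp_rot: [0.014, 0.707, -0.013, 0.707]
contact_force: [0.7, 0.6, 0.0]
opening: 1.001
```

Call:
{"api": "servo_tool", "payload": {"deltas": [[[0, 0, 0, 0], [0, 0, 0, 0], [0, 0, 0, 0], [0, 0, 0, 0], [0, 0, 0, 0]]], "claw": -1, "force": 60}}

```text
time: 4.55
eef_pos: [0.4696, -0.3158, 0.0035]
tcp_rot: [0.013, 0.706, -0.014, 0.707]
contact_force: [0.1, 0.2, 5.9]
opening: 0.626
```

Call:
{"api": "servo_tool", "payload": {"deltas": [[[0, 0, 0, 0], [0, 0, 0, 0], [0, 0, 0, 0], [0, 0, 0, 0], [0, 0, 0, 0]]]}}

```text
time: 5.05
eef_pos: [0.4696, -0.3158, 0.0035]
tcp_rot: [0.013, 0.706, -0.014, 0.707]
contact_force: [0.2, 0.4, 5.4]
opening: 0.627
```

Call:
{"api": "servo_tool", "payload": {"deltas": [[[0, 0, 0.1, 0], [0, 0, 0.3, 0], [0, 0, 0.5, 0], [0, 0.1, 0.75, 0], [0.0, 0.25, 1.0, 0.01]]]}}

```text
time: 5.55
eef_pos: [0.4681, -0.2897, 0.1024]
tcp_rot: [0.009, 0.708, -0.008, 0.707]
contact_force: [0.6, 0.3, -2.3]
opening: 0.624
```

Call:
{"api": "servo_tool", "payload": {"deltas": [[[0, 0.25, 0.2, 0], [0, 0.5, 0.4, 0.01], [0, 0.75, 0.6, 0.01], [0, 0.95, 0.8, 0.01], [0.0, 1.0, 0.9, 0.01]]]}}

```text
time: 6.05
eef_pos: [0.4688, -0.1883, 0.1936]
tcp_rot: [0.002, 0.707, -0.002, 0.707]
contact_force: [0.2, -0.7, -1.4]
opening: 0.626
```

Call:
{"api": "servo_tool", "payload": {"deltas": [[[0, 0.2, 0, 0], [0, 0.3, 0, 0], [0, 0.3, 0, 0], [0, 0.3, 0, 0], [0.0, 0.3, 0, 0]]]}}

```text
time: 6.55
eef_pos: [0.4687, -0.1607, 0.1918]
tcp_rot: [0.003, 0.707, -0.003, 0.707]
contact_force: [0.3, -0.5, -2.4]
opening: 0.624
```

Run:
```python
from h import *
read_camera("wrist")
s=get_state();im=read_camera("wrist");cv2.imwrite("pics/w4.png",im)
print(s["time"],s["eef_pos"],s["tcp_rot"],s["contact_force"],s["opening"])
print([(d["at"],d["p"]) for d in recognise("wrist","stand")[:2]],[(d["at"],d["p"]) for d in recognise("wrist","plate_center")[:2]])
import json;json.dump({k:list(map(float,s[k])) for k in("eef_pos","tcp_rot")},open("s4.json","w"))
```

```text
6.6 [ 0.46873279 -0.16078123  0.19186685] [ 0.00271163  0.70737773 -0.00261859  0.70682567] [ 0.45327054  0.57984709 -1.86256502] 0.625619668872158
[([0.5174, -0.0419, 0.009], 0.6)] [([0.4677, -0.1396, 0.2004], 0.96)]
```

View pics/w4.png

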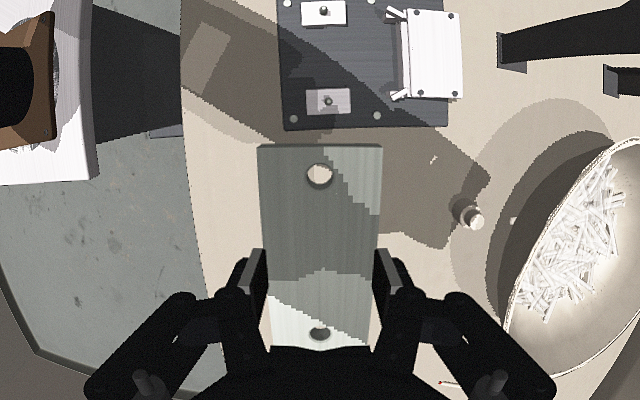

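The plate is held squarely, with holes at about (319.5,175) and (320,333). The stand shows at the top, pins at about (323,11) and (328,100).

Run:
```python
from h import *
s=get_state()
P=back("wrist",[(319.5,175),(320,333),(258,145.5),(382,145)],s["eef_pos"][2]+.0085,s);print(P.round(4),P[:2].mean(0)-s["eef_pos"])
Q=back("wrist",[(323,11),(328,100)],.040,s);print(Q.round(4),Q.mean(0),Q[0]-Q[1])
print(back("wrist",[(285,129),(443,125)],.012,s).round(4))
```

```text
[[ 0.4701 -0.1142  0.2007]
 [ 0.4696 -0.2063  0.2007]
 [ 0.443  -0.1004  0.2007]
 [ 0.4978 -0.1006  0.2007]] [0.00101532 0.00036898 0.0085    ]
[[ 0.4741  0.0067  0.04  ]
 [ 0.4781 -0.0805  0.04  ]] [ 0.47608056 -0.0368978   0.04      ] [-0.004021    0.08727841  0.        ]
[[ 0.4339 -0.1101  0.012 ]
 [ 0.6046 -0.1032  0.012 ]]
```

Call:
{"api": "servo_tool", "payload": {"deltas": [[[0, 0.1, 0, 0], [0, 0.25, 0, 0], [0, 0.4, 0, 0], [0, 0.4, 0, 0], [0.0, 0.4, 0, 0]]]}}

```text
time: 7.25
eef_pos: [0.4689, -0.1193, 0.1924]
tcp_rot: [0.002, 0.707, -0.002, 0.707]
contact_force: [0.8, 0.5, -1.9]
opening: 0.628
```

Run:
```python
from h import *
read_camera("wrist")
s=get_state();im=read_camera("wrist");cv2.imwrite("pics/w5.png",im)
print(s["time"],s["eef_pos"],s["tcp_rot"],s["contact_force"],s["opening"])
cv2.imwrite("pics/w5c.png",cv2.resize(im[20:220,270:480],None,fx=3,fy=3,interpolation=2))
```

```text
7.3 [ 0.46899192 -0.1197059   0.1924642 ] [ 0.00178851  0.70699498 -0.00213918  0.70721307] [ 0.10977369 -0.90504124 -2.26247973] 0.6301061026504956
```

View pics/w5c.png

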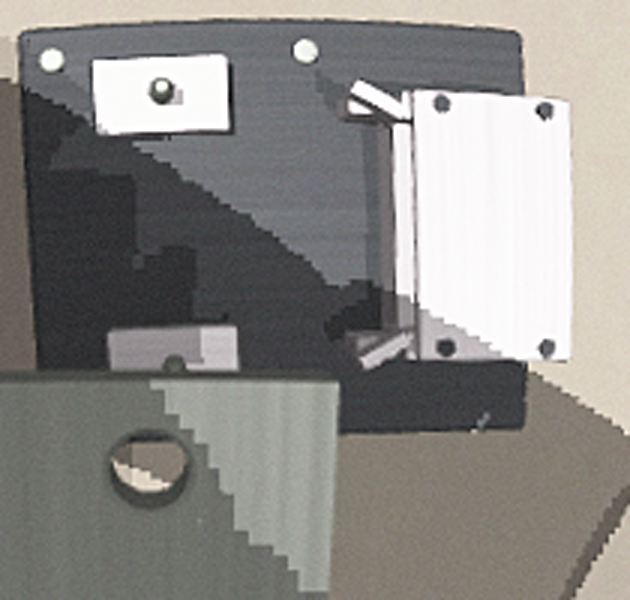

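In full-frame pixels the pin tips are at about (323.7,49.3) and (328.3,140.5). The lip's front edge runs from (408.3,50.7) to (408.3,139.3), and the far pad is at (322,52).

Run:
```python
from h import *
s=get_state();f=lambda L,z:back("wrist",[(270+u/3,20+v/3) for u,v in L],z,s)
Q=f([(161,86),(174,361)],.040);d=Q[0]-Q[1];print("pins",Q.round(4),Q.mean(0),np.linalg.norm(d),np.degrees(np.arctan2(-d[0],d[1])))
L=f([(415,92),(415,358)],.053);d=L[0]-L[1];print("lip",L.round(4),L.mean(0),np.linalg.norm(d),np.degrees(np.arctan2(-d[0],d[1])))
R=f([(568,99),(567,361)],.053);print("lipback",R.round(4),R.mean(0))
print("pad",f([(92,60),(228,55),(230,132),(95,134)],.024).round(4),f([(107,328),(238,325)],.024).round(4))
print("base",f([(20,33),(522,32),(525,428)],.012).round(4))
P=f([(149,468)],s["eef_pos"][2]+.0085);print("hole",P, P-s["eef_pos"])
```

```text
pins [[ 0.4745  0.0094  0.04  ]
 [ 0.4781 -0.0786  0.04  ]] [ 0.47630703 -0.03460554  0.04      ] 0.0881571631722871 2.3936157916358503
lip [[ 0.5516  0.0086  0.053 ]
 [ 0.5533 -0.075   0.053 ]] [ 0.55245292 -0.03318684  0.053     ] 0.08360127028774685 1.158669092189702
lipback [[ 0.6035  0.012   0.053 ]
 [ 0.6063 -0.0738  0.053 ]] [ 0.60491576 -0.03091562  0.053     ]
pad [[ 0.4522  0.0215  0.024 ]
 [ 0.4967  0.0231  0.024 ]
 [ 0.4972 -0.0034  0.024 ]
 [ 0.453  -0.004   0.024 ]] [[ 0.4562 -0.0693  0.024 ]
 [ 0.5    -0.0684  0.024 ]]
base [[ 0.4268  0.0348  0.012 ]
 [ 0.6046  0.0429  0.012 ]
 [ 0.6107 -0.1047  0.012 ]]
hole [[ 0.47024452 -0.07401553  0.20096843]] [[0.00124065 0.04599657 0.0085    ]]
```

Call:
{"api": "servo_tool", "payload": {"deltas": [[[0.02, 0.2, 0, 0.01], [0.04, 0.4, 0, 0.02], [0.06, 0.6, 0, 0.03], [0.06, 0.8, -0.2, 0.03], [0.06, 0.83, -0.4, 0.03]]]}}

```text
time: 7.85
eef_pos: [0.4755, -0.036, 0.1527]
tcp_rot: [-0.015, 0.706, 0.015, 0.708]
contact_force: [-0.1, -0.7, -2.1]
opening: 0.628
```

Call:
{"api": "servo_tool", "payload": {"deltas": [[[0, 0, -0.25, 0], [0, 0, -0.5, 0], [0, 0, -0.7, 0], [0, 0, -0.72, 0], [0, 0, -0.72, 0]]]}}

```text
time: 8.35
eef_pos: [0.4749, -0.0374, 0.0802]
tcp_rot: [-0.014, 0.707, 0.014, 0.707]
contact_force: [-0.1, -0.8, -2.6]
opening: 0.627
```

Run:
```python
from h import *
read_camera("wrist");read_camera("wrist")
s=get_state();im=read_camera("wrist");cv2.imwrite("pics/w6.png",im);sc=read_camera("scene")
print(s["time"],s["eef_pos"],s["tcp_rot"],s["contact_force"],s["opening"])
cv2.imwrite("pics/w6c.png",np.hstack([cv2.resize(im[100:300,240:400],None,fx=3,fy=3,interpolation=2)]))
print(proj("wrist",[[.4745,.0094,.04],[.4782,-.0826,.04]],s))
```

```text
8.45 [ 0.47606891 -0.03764244  0.08174261] [-0.01449245  0.70608533  0.01388691  0.70784223] [-0.976853    0.30184087 -2.15653712] 0.623892213498699
[[318.59053148 154.22651771]
 [318.78947369 284.33306775]]
```

View pics/w6c.png

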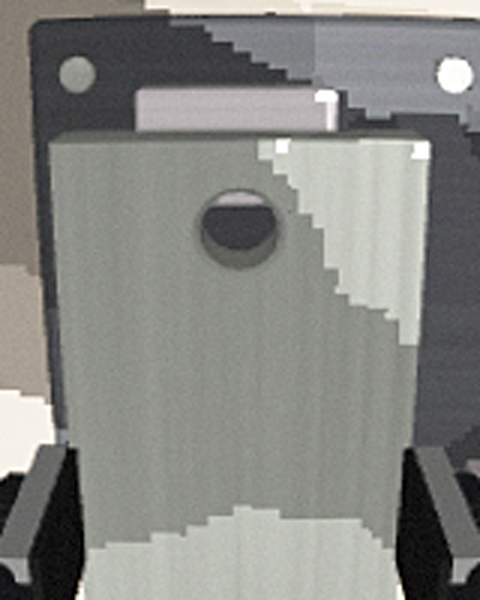

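The plate hovers over the stand. The far hole is at crop (239,230), and the pad edges show at (237,88) and, through the hole, at (240,207). The x alignment looks right, so I'll check y.

Run:
```python
from h import *
s=get_state();f=lambda L,z:back("wrist",[(240+u/3,100+v/3) for u,v in L],z,s)
a=f([(136,90),(338,88)],.024);b=f([(240,207)],.024);print(s["eef_pos"],a,b,"padmid",(a.mean(0)+b[0])/2)
zt=s["eef_pos"][2]+.0085
h=f([(239,228)],zt)[0];print("hole",h)
print("plate corners",f([(50,141),(429,141)],zt))
print("base far corners",f([(30,20)],.012), "bolts",f([(77,74),(455,75)],.012))
```

```text
[ 0.4760935  -0.03757903  0.08190597] [[0.45247692 0.02194065 0.024     ]
 [0.49602112 0.02409789 0.024     ]] [[ 0.47595628 -0.00326774  0.024     ]] padmid [0.47510265 0.00987577 0.024     ]
hole [0.47510454 0.00839096 0.09040597]
plate corners [[0.44676134 0.02067732 0.09040597]
 [0.50255486 0.02289502 0.09040597]]
base far corners [[0.42626802 0.03673455 0.012     ]] bolts [[0.4374733  0.02423407 0.012     ]
 [0.52454285 0.02788916 0.012     ]]
```

Call:
{"api": "servo_tool", "payload": {"deltas": [[[0, 0.01, -0.1, 0], [0, 0.01, -0.2, 0], [0, 0.01, -0.3, 0], [0, 0.01, -0.35, 0], [0, 0.01, -0.37, 0]]]}}

```text
time: 9.05
eef_pos: [0.474, -0.0359, 0.042]
tcp_rot: [-0.014, 0.708, 0.015, 0.706]
contact_force: [-0.1, 0.3, -2.9]
opening: 0.628
```

Call:
{"api": "servo_tool", "payload": {"deltas": [[[0, 0, -0.02, 0], [0, 0, -0.04, 0], [0, 0, -0.06, 0], [0, 0, -0.08, 0], [0, 0, -0.1, 0]]]}}

```text
time: 9.55
eef_pos: [0.475, -0.0362, 0.0334]
tcp_rot: [-0.014, 0.707, 0.014, 0.707]
contact_force: [-0.2, -0.0, -1.7]
opening: 0.63
```

Plate bottom is about 10 mm down the pins with no contact force. I'll carry on.

Call:
{"api": "servo_tool", "payload": {"deltas": [[[0, 0, -0.02, 0], [0, 0, -0.04, 0], [0, 0, -0.06, 0], [0, 0, -0.07, 0], [0, 0, -0.07, 0]]]}}

```text
time: 10.05
eef_pos: [0.4749, -0.0361, 0.0274]
tcp_rot: [-0.014, 0.707, 0.014, 0.706]
contact_force: [-5.4, 1.0, 6.3]
opening: 0.629
```

Call:
{"api": "servo_tool", "payload": {"deltas": [[[0, 0, 0, 0], [0, 0, 0, 0], [0, 0, 0, 0], [0, 0, 0, 0], [0, 0, 0, 0]]]}}

```text
time: 10.55
eef_pos: [0.4749, -0.0361, 0.0274]
tcp_rot: [-0.014, 0.707, 0.014, 0.707]
contact_force: [-4.6, 1.0, 7.1]
opening: 0.624
```

Call:
{"api": "servo_tool", "payload": {"deltas": [[[0, 0, 0, 0], [0, 0, 0, 0], [0, 0, 0, 0], [0, 0, 0, 0], [0, 0, 0, 0]]], "claw": 0.45}}

```text
time: 11.05
eef_pos: [0.4749, -0.0361, 0.0263]
tcp_rot: [-0.014, 0.707, 0.014, 0.707]
contact_force: [0.1, 0.0, 0.2]
opening: 0.722
```

Call:
{"api": "servo_tool", "payload": {"deltas": [[[0, 0, 0.05, 0], [0, 0, 0.1, 0], [0, 0, 0.2, 0], [0, 0, 0.4, 0], [0, 0, 0.6, 0]]]}}

```text
time: 11.55
eef_pos: [0.4748, -0.0361, 0.0875]
tcp_rot: [-0.014, 0.707, 0.014, 0.707]
contact_force: [-0.0, -0.2, -0.8]
opening: 0.727
```

Call:
{"api": "servo_tool", "payload": {"deltas": [[[0, 0.1, 0.2, 0], [0, 0.3, 0.4, 0], [0, 0.5, 0.6, 0], [0, 0.7, 0.8, 0], [0, 0.9, 0.9, 0]]]}}

```text
time: 12.05
eef_pos: [0.4759, 0.0545, 0.1796]
tcp_rot: [-0.014, 0.705, 0.014, 0.709]
contact_force: [0.2, 0.0, -0.9]
opening: 0.724
```

Run:
```python
from h import *
read_camera("wrist");read_camera("wrist")
s=get_state();im=read_camera("wrist");cv2.imwrite("pics/w7.png",im)
print(s["time"],s["eef_pos"],s["tcp_rot"],s["contact_force"],s["opening"])
print([(d["at"],d["p"]) for q in ("plate_center","holder_rib") for d in recognise("wrist",q)[:2]])
```

```text
12.15 [0.47612229 0.05533798 0.17938427] [-0.01530843  0.70502066  0.01517618  0.70885909] [0.1521076  0.10050264 0.32041356] 0.7277030017561408
[([0.4768, -0.021, 0.0349], 0.63), ([0.5305, 0.2362, 0.0078], 0.57), ([0.5269, 0.2366, 0.0041], 0.69)]
```

View pics/w7.png

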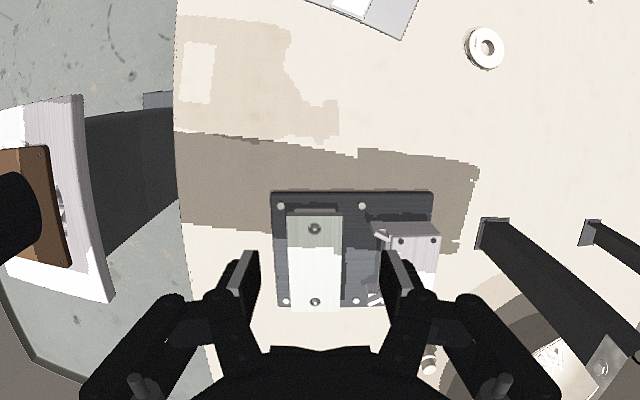

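Both pins show through the plate holes at (315,229) and (315,301), so the plate is on them. The holder is at the top, around (365,12), turned about −22°, and the ring is at (485,47). I'll move over to the holder.

Call:
{"api": "servo_tool", "payload": {"deltas": [[[0, 0.2, 0.04, -0.06], [0, 0.4, 0.08, -0.12], [0, 0.6, 0.12, -0.18], [0, 0.8, 0.16, -0.24], [0, 1.0, 0.2, -0.28]]]}}

```text
time: 12.8
eef_pos: [0.4745, 0.1535, 0.1954]
tcp_rot: [0.142, 0.693, -0.142, 0.692]
contact_force: [0.1, -0.5, -0.1]
opening: 0.726
```

Call:
{"api": "servo_tool", "payload": {"deltas": [[[0, 0.2, 0, 0], [0, 0.4, 0, 0], [0, 0.5, 0, 0], [0, 0.5, 0, 0], [0, 0.5, 0, 0]]]}}

```text
time: 13.3
eef_pos: [0.4748, 0.2031, 0.1958]
tcp_rot: [0.14, 0.693, -0.141, 0.693]
contact_force: [0.4, 0.3, 0.8]
opening: 0.724
```

Run:
```python
from h import *
for i in range(4):read_camera("wrist")
s=get_state();im=read_camera("wrist");cv2.imwrite("pics/w8.png",im)
print(s["time"],s["eef_pos"],s["tcp_rot"],s["contact_force"],s["opening"])
print([(d["at"],d["p"]) for q in ("plate_center","holder_rib") for d in recognise("wrist",q)[:2]])
```

```text
13.5 [0.47495451 0.20312331 0.19624352] [ 0.14055668  0.69302098 -0.14073179  0.69293601] [-0.4950814   0.65427217 -0.34106873] 0.7327333915002842
[([0.4639, 0.005, 0.0368], 0.67), ([0.5003, 0.257, 0.0044], 0.74)]
```

View pics/w8.png

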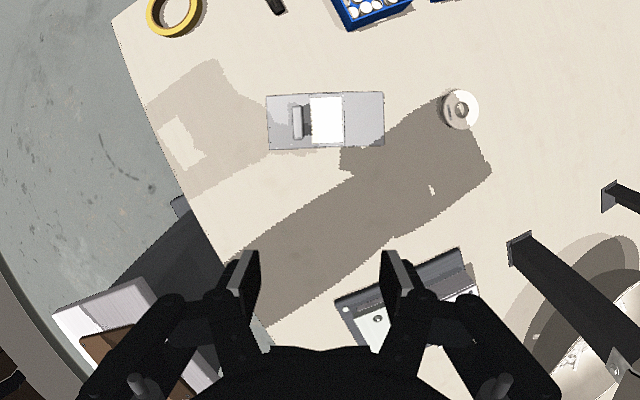

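The holder's tongue corners are at (266,95), (383,91), (384,145) and (268,150). The rib top spans about (293–303, 105–139).

Run:
```python
from h import *
s=get_state()
C=back("wrist",[(266,95),(383.5,91.5),(384,145),(268,150)],.005,s);print(C.round(4),np.linalg.norm(np.diff(C,axis=0),axis=1))
d=(C[1]+C[2]-C[0]-C[3])/2;d/=np.linalg.norm(d);print("yaw",np.degrees(np.arctan2(d[1],d[0])))
nose=(C[1]+C[2])/2;print("rib via nose",nose-.092*d,"via tail",(C[0]+C[3])/2+.035*d)
print("ribtop",back("wrist",[(297,121)],.033,s),back("wrist",[(293,104.5),(293,139)],.033,s))
z=s["tcp_rot"];M=Ro.from_quat(z).as_matrix();print("tool yaw",np.degrees(np.arctan2(M[1,2],M[0,2])))
cv2.imwrite("pics/w8c.png",cv2.resize(cv2.imread("pics/w8.png")[80:160,255:395],None,fx=5,fy=5))
```

```text
[[0.4574 0.3056 0.005 ]
 [0.5749 0.2605 0.005 ]
 [0.5541 0.2055 0.005 ]
 [0.4344 0.2497 0.005 ]] [0.12586579 0.05885744 0.12758996]
yaw -20.631171948401033
rib via nose [0.47838922 0.26542744 0.005     ] via tail [0.47864604 0.26533075 0.005     ]
ribtop [[0.4791008  0.26681243 0.033     ]] [[0.48204179 0.28341027 0.033     ]
 [0.46823476 0.25192257 0.033     ]]
tool yaw -22.923540340868172
```

View pics/w8c.png

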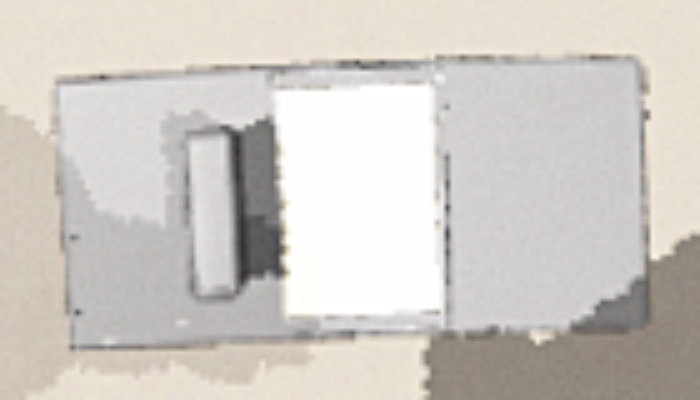

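Rib located at (0.4786, 0.2656), yaw −20.6°, and the measured tongue size matches 127 × 60 mm. Descending to grip.

Call:
{"api": "servo_tool", "payload": {"deltas": [[[0.01, 0.2, -0.1, 0.01], [0.02, 0.4, -0.3, 0.02], [0.03, 0.6, -0.5, 0.025], [0.035, 0.625, -0.75, 0.025], [0.035, 0.625, -1.0, 0.025]]]}}

```text
time: 14.15
eef_pos: [0.4787, 0.2671, 0.0958]
tcp_rot: [0.126, 0.695, -0.126, 0.696]
contact_force: [0.8, -0.4, -0.0]
opening: 0.725
```

Call:
{"api": "servo_tool", "payload": {"deltas": [[[0, 0, -0.2, 0], [0, 0, -0.4, 0], [0, 0, -0.4, 0], [0, 0, -0.4, 0], [0, 0, -0.4, 0]]]}}

```text
time: 14.65
eef_pos: [0.4795, 0.2666, 0.0578]
tcp_rot: [0.127, 0.695, -0.126, 0.696]
contact_force: [0.3, 0.5, 0.4]
opening: 0.724
```

Run:
```python
from h import *
for i in range(2):read_camera("wrist")
s=get_state();im=read_camera("wrist");cv2.imwrite("pics/w9.png",im[60:400,150:500])
print(s["time"],s["eef_pos"],s["tcp_rot"],s["contact_force"],s["opening"])
```

```text
14.75 [0.47947255 0.26672312 0.05790841] [ 0.12714997  0.69477886 -0.12615998  0.69656219] [-0.30080839  0.92111275  0.69239463] 0.722031819617312
```

View pics/w9.png

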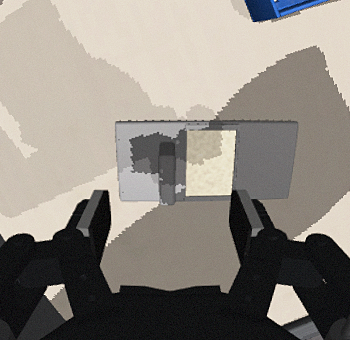

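The holder sits between the jaws. The rib is at crop (168,175), midway between the fingers at (98) and (240).

Run:
```python
from h import *
s=get_state();print(s["eef_pos"])
print(back("wrist",[(318,235)],.033,s))
C=back("wrist",[(266,182),(448,182),(442,260),(271,261)],.005,s);d=(C[1]+C[2]-C[0]-C[3])/2;d/=np.linalg.norm(d)
print(np.linalg.norm(np.diff(C,axis=0),axis=1),np.degrees(np.arctan2(d[1],d[0])),(C[1]+C[2])/2-.092*d,(C[0]+C[3])/2+.035*d)
```

```text
[0.47931507 0.26665617 0.05773477]
[[0.48054254 0.26859977 0.033     ]]
[0.12436309 0.06158339 0.12891152] -20.88079336335726 [0.4791691  0.26425054 0.005     ] [0.47951229 0.26411962 0.005     ]
```

Call:
{"api": "servo_tool", "payload": {"deltas": [[[0, 0, -0.15, 0], [0, 0, -0.3, 0], [0, 0, -0.45, 0], [0, 0, -0.5, 0], [0, 0, -0.5, 0]]]}}

```text
time: 15.3
eef_pos: [0.477, 0.2659, 0.0043]
tcp_rot: [0.126, 0.697, -0.127, 0.694]
contact_force: [0.1, 0.1, 0.1]
opening: 0.719
```

Call:
{"api": "servo_tool", "payload": {"deltas": [[[0, 0, 0, 0], [0, 0, 0, 0], [0, 0, 0, 0], [0, 0, 0, 0], [0, 0, 0, 0]]], "claw": -1, "force": 50}}

```text
time: 15.8
eef_pos: [0.4791, 0.2666, 0.0071]
tcp_rot: [0.127, 0.695, -0.126, 0.696]
contact_force: [0.2, -0.3, 3.0]
opening: 0.106
```

Call:
{"api": "servo_tool", "payload": {"deltas": [[[0, 0, 0, 0], [0, 0, 0, 0], [0, 0, 0, 0], [0, 0, 0, 0], [0, 0, 0, 0]]]}}

```text
time: 16.3
eef_pos: [0.479, 0.2666, 0.0071]
tcp_rot: [0.127, 0.695, -0.126, 0.696]
contact_force: [-0.0, -0.1, 4.9]
opening: 0.103
```

Call:
{"api": "servo_tool", "payload": {"deltas": [[[0, 0, 0.1, 0], [0, 0, 0.3, 0.02], [-0.05, -0.1, 0.5, 0.08], [-0.1, -0.25, 0.75, 0.14], [-0.15, -0.45, 1.0, 0.2]]]}}

```text
time: 16.8
eef_pos: [0.4622, 0.221, 0.1065]
tcp_rot: [0.014, 0.708, -0.015, 0.706]
contact_force: [0.5, -0.0, -2.0]
opening: 0.102
```

Call:
{"api": "servo_tool", "payload": {"deltas": [[[-0.05, -0.2, 0.1, 0.04], [-0.1, -0.4, 0.2, 0.056], [-0.15, -0.6, 0.3, 0.056], [-0.15, -0.8, 0.3, 0.056], [-0.15, -1.0, 0.3, 0.056]]]}}

```text
time: 17.3
eef_pos: [0.4477, 0.1206, 0.1364]
tcp_rot: [-0.015, 0.707, 0.015, 0.707]
contact_force: [0.9, 0.8, -1.1]
opening: 0.107
```

Call:
{"api": "servo_tool", "payload": {"deltas": [[[0, -0.2, 0, 0], [0, -0.4, 0, 0], [0, -0.6, 0, 0], [0, -0.8, 0, 0], [0, -1.0, 0, 0]]]}}

```text
time: 17.8
eef_pos: [0.4475, 0.0207, 0.1359]
tcp_rot: [-0.015, 0.707, 0.015, 0.706]
contact_force: [0.2, 0.8, -1.3]
opening: 0.109
```

Call:
{"api": "servo_tool", "payload": {"deltas": [[[0, -0.2, 0, 0], [0, -0.4, 0, 0], [0, -0.59, 0, 0], [0, -0.59, 0, 0], [0, -0.59, 0, 0]]]}}

```text
time: 18.3
eef_pos: [0.4478, -0.0375, 0.136]
tcp_rot: [-0.014, 0.707, 0.015, 0.707]
contact_force: [1.9, 0.6, -0.6]
opening: 0.106
```

Run:
```python
from h import *
for i in range(2):read_camera("wrist")
s=get_state();im=read_camera("wrist");cv2.imwrite("pics/w10.png",cv2.resize(im[90:340,230:500],None,fx=2.2,fy=2.2))
M=Ro.from_quat(s["tcp_rot"]).as_matrix();print("tool yaw",np.degrees(np.arctan2(M[1,2],M[0,2])))
print(s["time"],s["eef_pos"],s["tcp_rot"],s["contact_force"],s["opening"])
```

```text
tool yaw 2.4306659168559417
18.4 [ 0.44797903 -0.036923    0.13604143] [-0.01480383  0.70722032  0.01519144  0.70667495] [-0.32218284  0.48955953 -0.91764743] 0.10437433130721649
```

View pics/w10.png

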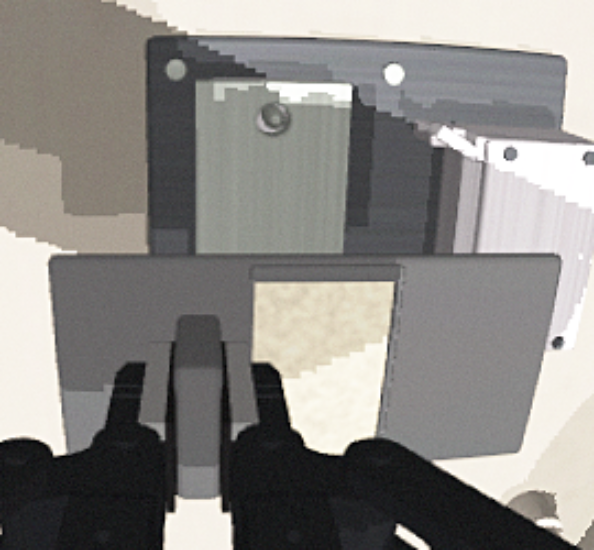

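The holder is level in the jaws, nose corners at crop (560,257) and (518,452). The plate on the stand is in view with its pin centred in the far hole.

Run:
```python
from h import *
s=get_state();f=lambda L,z:back("wrist",[(230+u/2.2,90+v/2.2) for u,v in L],z,s)
C=f([(50,257),(560,257),(518,453)],s["eef_pos"][2]-.0021);print(C.round(4))
M=Ro.from_quat(s["tcp_rot"]).as_matrix();ax=M[:,2];ay=M[:,1]
for c in C-s["eef_pos"]: print("tool frame fwd,lat",c@ax,c@ay)
d=C[1]-C[0];print(np.linalg.norm(d),np.degrees(np.arctan2(d[1],d[0])),np.linalg.norm(C[1]-C[2]))
L=f([(484,138)],.053);print("lip corner",L, "hole",f([(272,118)],.036),"plate far edge",f([(196,83),(352,83)],.036))
```

```text
[[ 0.414  -0.0108  0.134 ]
 [ 0.5383 -0.0058  0.134 ]
 [ 0.5411 -0.0648  0.134 ]]
tool frame fwd,lat -0.03290263549676897 0.027529699477164528
tool frame fwd,lat 0.09148064649022783 0.02721333638618243
tool frame fwd,lat 0.09179988469422647 -0.03184972765949084
0.12438370450478897 2.3054216843810025 0.05906393271012049
lip corner [[0.54876172 0.01079847 0.053     ]] hole [[0.473716   0.00998322 0.036     ]] plate far edge [[0.44591266 0.02126442 0.036     ]
 [0.50204118 0.02464868 0.036     ]]
```

Call:
{"api": "servo_tool", "payload": {"deltas": [[[0, 0.015, -0.2, 0], [0, 0.015, -0.4, 0], [0, 0.015, -0.6, 0], [0, 0.015, -0.75, 0], [0, 0.015, -0.8, 0]]]}}

```text
time: 18.95
eef_pos: [0.4469, -0.035, 0.0545]
tcp_rot: [-0.015, 0.708, 0.016, 0.706]
contact_force: [-0.8, 0.1, -0.4]
opening: 0.102
```

Call:
{"api": "servo_tool", "payload": {"deltas": [[[0, 0, -0.04, 0], [0, 0, -0.08, 0], [0, 0, -0.1, 0], [0, 0, -0.1, 0], [0, 0, -0.1, 0]]], "force": 70}}

```text
time: 19.45
eef_pos: [0.4487, -0.0362, 0.0468]
tcp_rot: [-0.015, 0.707, 0.015, 0.707]
contact_force: [0.1, 0.5, -0.6]
opening: 0.099
```

Run:
```python
from h import *
for i in range(2):read_camera("wrist")
s=get_state();im=read_camera("wrist");print(s["time"],s["eef_pos"],s["contact_force"],s["opening"])
cv2.imwrite("pics/w11.png",cv2.resize(im[90:340,230:500],None,fx=2.2,fy=2.2))
```

```text
19.55 [ 0.44867402 -0.03623953  0.04669367] [ 0.02018931 -0.09857817 -0.9559723 ] 0.09648156717735235
```

Call:
{"api": "servo_tool", "payload": {"deltas": [[[0.0, 0.008, -0.01, 0], [0.05, 0.01, -0.01, 0], [0.1, 0.012, -0.01, 0], [0.15, 0.014, -0.01, 0], [0.2, 0.016, -0.01, 0]]]}}

```text
time: 20.1
eef_pos: [0.469, -0.0346, 0.0454]
tcp_rot: [-0.015, 0.707, 0.015, 0.707]
contact_force: [-0.7, -0.3, -1.0]
opening: 0.102
```

Call:
{"api": "servo_tool", "payload": {"deltas": [[[0.03, 0.001, 0, 0], [0.06, 0.002, 0, 0], [0.09, 0.004, 0, 0], [0.12, 0.005, 0, 0], [0.12, 0.005, 0, 0]]]}}

```text
time: 20.6
eef_pos: [0.4808, -0.0341, 0.0454]
tcp_rot: [-0.015, 0.707, 0.015, 0.707]
contact_force: [0.1, -0.6, -0.8]
opening: 0.096
```

Nose is about 20 mm past the lip edge with no contact. I'll push on to the stop.

Call:
{"api": "servo_tool", "payload": {"deltas": [[[0.02, 0.001, 0, 0], [0.04, 0.002, 0, 0], [0.06, 0.002, 0, 0], [0.08, 0.003, 0, 0], [0.08, 0.003, 0, 0]]]}}

```text
time: 21.1
eef_pos: [0.4876, -0.0336, 0.045]
tcp_rot: [-0.015, 0.708, 0.015, 0.706]
contact_force: [-4.9, -1.1, 1.2]
opening: 0.107
```

Call:
{"api": "servo_tool", "payload": {"deltas": [[[0.01, 0, 0, 0], [0.02, 0.001, 0, 0], [0.03, 0.001, 0, 0], [0.04, 0.002, 0, 0], [0.04, 0.002, 0, 0]]]}}

```text
time: 21.6
eef_pos: [0.4911, -0.0334, 0.045]
tcp_rot: [-0.015, 0.708, 0.015, 0.706]
contact_force: [-8.3, 0.3, 2.6]
opening: 0.1
```

Call:
{"api": "servo_tool", "payload": {"deltas": [[[0.01, 0, 0, 0], [0.02, 0.001, 0, 0], [0.02, 0.001, 0, 0], [0.02, 0.001, 0, 0], [0.02, 0.001, 0, 0]]]}}

```text
time: 22.1
eef_pos: [0.4928, -0.0333, 0.0449]
tcp_rot: [-0.015, 0.709, 0.015, 0.705]
contact_force: [-8.0, -1.8, 3.8]
opening: 0.098
```

Call:
{"api": "servo_tool", "payload": {"deltas": [[[0.01, 0, 0, 0], [0.02, 0.001, 0, 0], [0.02, 0.001, 0, 0], [0.02, 0.001, 0, 0], [0.02, 0.001, 0, 0]]]}}

```text
time: 22.6
eef_pos: [0.4933, -0.0332, 0.0447]
tcp_rot: [-0.015, 0.71, 0.015, 0.704]
contact_force: [-12.2, -2.1, 6.3]
opening: 0.104
```

Call:
{"api": "servo_tool", "payload": {"deltas": [[[0.01, 0, 0, 0], [0.02, 0.001, 0, 0], [0.02, 0.001, 0, 0], [0.02, 0.001, 0, 0], [0.02, 0.001, 0, 0]]]}}

```text
time: 23.1
eef_pos: [0.4933, -0.0331, 0.0445]
tcp_rot: [-0.015, 0.712, 0.016, 0.702]
contact_force: [-18.8, -3.4, 12.0]
opening: 0.101
```

Run:
```python
from h import *
S=[]
for i in range(5):
    s=get_state();S.append(np.r_[s["eef_pos"],s["contact_force"],s["wrist_torque"]]);read_camera("wrist")
S=np.array(S).mean(0);print(s["time"],S.round(4),s["tcp_rot"],s["opening"])
im=read_camera("wrist");cv2.imwrite("pics/w12.png",im)
print([(d["at"],d["p"]) for q in ("plate_center","holder_nose","holder_rib") for d in recognise("wrist",q)[:1]])
# card/black seam & rib cues: print tongue tail edge by brightness
g=cv2.cvtColor(im,6);print(g[220,225:420:3])
```

```text
23.3 [  0.4933  -0.0331   0.0445 -19.1852  -3.2692  11.7915  -0.4436   2.283
  -0.0964] [-0.01491436  0.71190381  0.01557359  0.70194586] 0.10107725692832134
[([0.4694, 0.0095, 0.0369], 0.88), ([0.5102, -0.0175, 0.0479], 0.64), ([0.5077, -0.017, 0.0446], 0.9)]
[ 63  67  65  66 149 149 147 150 138 149 102 103 106 105 106 108 103 102
 105 112 106 107 107 104 108 109 106 111 103 102 105 103 109 105 103 107
 110 106 106 104 134 230 219 222 224 217 229 224 218 224 223 231 229 224
 231 231 226 230 229 226 227 234 102 133 138]
```

Travel stopped at x = 0.4933 (58–59 mm before the lip) while force rose sharply, so the stop looks fully home. I'll ease the upward reaction a little and check it holds.

Call:
{"api": "servo_tool", "payload": {"deltas": [[[-0.002, 0, 0.004, 0], [-0.004, 0, 0.008, 0], [-0.005, 0, 0.01, 0], [-0.005, 0, 0.01, 0], [-0.005, 0, 0.01, 0]]]}}

```text
time: 24.05
eef_pos: [0.4934, -0.0331, 0.0451]
tcp_rot: [-0.015, 0.711, 0.015, 0.703]
contact_force: [-13.7, -2.8, 6.8]
opening: 0.103
```

Run:
```python
from h import *
for i in range(3):
    s=get_state();print(s["time"],np.round(s["eef_pos"],4),np.round(s["contact_force"],1),s["opening"]);im=read_camera("scene")
sd=read_camera("side")
for n in("scene","side"):
    print(n,[(q,np.round(d["at"],3),round(d["p"],2)) for q in("plate_center","holder_rib","ring","master") for d in recognise(n,q)[:1]])
read_camera("wrist")
# plate in the wrist view: far edge / hole after insertion
s=get_state();im=read_camera("wrist");g=cv2.cvtColor(im,6)
uv=proj("wrist",[[.4744,.0096,.036]],s)[0];b=blob(g,uv,12);print(uv,b,back("wrist",[b[0]],.036,s))
```

```text
24.05 [ 0.4934 -0.0331  0.0451] [-13.7  -2.8   6.8] 0.10307608363606031
24.1 [ 0.4933 -0.0331  0.0451] [-14.7  -2.6   7. ] 0.10084522962994197
24.15 [ 0.4933 -0.0331  0.0451] [-15.   -3.    7.1] 0.09852226403620787
scene [('plate_center', array([ 0.463, -0.004,  0.033]), 0.64), ('holder_rib', array([ 0.497, -0.02 ,  0.044]), 0.6), ('ring', array([0.642, 0.22 , 0.015]), 0.56), ('master', array([0.644, 0.222, 0.014]), 0.59)]
side [('plate_center', array([ 0.465, -0.072,  0.034]), 0.55), ('holder_rib', array([ 0.505, -0.046,  0.039]), 0.54), ('ring', array([0.647, 0.205, 0.019]), 0.58), ('master', array([ 0.643, -0.215,  0.024]), 0.45)]
[284.35099876 172.38996297] ((np.float64(280.65423879272083), np.float64(174.07501109631602)), array([ 1,  7, 20, 13, 70], dtype=int32)) [[0.47251764 0.00864816 0.036     ]]
```

```bash
python3 -c "
from h import *
print(sign_off());s=get_state();print(s['time'],s['eef_pos'],s['contact_force'])"
```

```text
the job is handed in; nothing more can be done
None
the job is handed in; nothing more can be done
```

The job is handed in at about 24.5 s. The plate is seated on the pins and released. The holder is under the lip, still gripped and pressed against the stop.

**Plate:** It met the pads at the expected height, with the TCP at 27.4 mm. After release a wrist picture showed both pins in the holes. I did not see the pads edge-on, so flushness rests on that contact height.

**Holder:** It was gripped by the rib and pushed in above the plate.
- **Push:** Force rose gently from about 5 to 8 N, then sharply to 19 N with no further travel.
- **Position:** The rib stopped at x = 0.4933 m. I expected 0.4943 m, so it is about 1 mm short, within the calibration error.
- **Final hold:** I eased the push to a steady 14–15 N, above the 8 N needed, and the position did not change.

**Checks that were less certain:**
- About 7 N of upward force remains on the tool, with a tilt of under 1°. The cause is probably friction or light contact at the stop or ledge.
- The stop's travel was judged only from position and force, because the 12-picture limit was reached before the push.
- The last automatic fix on the plate's far hole was about 2 mm from the earlier estimate; the shaded view makes it rough.
- The detectors placed the ring where it was at the start. The side camera did the same for the master, but the scene camera mistook the ring for the master.

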